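# Eject a pressure module and stop it in its bay

## Task

Undock the blue pressure module from the sloping bench calibrator without letting it shoot out: slide the yellow guard fully back off the red release key, then press the key all the way down with one fingertip while the other finger stands in the bay in front of the module, so that the sprung-out module is stopped by that finger a little way out and does not run off down the bay. Finish while holding: the key still held down and the module resting against the finger. Do not lift or tip the module, and leave the other things on the bench where they are.

Things in the scene. Friction and masses are not known exactly. Their poses are not given: they have to be found in the camera images.
- calibrator: grey fixed bench instrument, 150 mm wide (y), 170 mm deep (x). Origin on the bench under it, z up, x level from its low front (robot side) to its high back with the dark display, y left. Its deck slopes up 12 degrees to +x. A straight bay, 42 mm wide, 8 mm deep, centre line at y = +22 mm, runs down the deck, open at the front lip, 62 mm down the slope from the docked module's front face
- key_guard (a joint): yellow bridge over the red key: 34 mm along the slope, 36 mm wide, top 18 mm above the deck, a rib across its uphill edge. It slides straight up the slope: 0 = covering the key, 0.040 m = fully back, key free. Starts at 0 to 0.010 m, needs about 1.5 N, stays where it is left
- guard_rib (a point): middle of the lower (robot-side) face of the guard's rib, 23 mm above the deck; the rib is 30 mm wide, 5 mm thick and stands 10 mm above the guard's plate. Moves with the guard. Its x axis points up the slope (the sliding direction), y left, z square to the deck
- release_key (a joint): red spring key, pressed square to the deck: 0 = up, 0.010 m = fully down; starts moving at 4 N, takes 5.5 N fully down plus about 3 N latch friction, springs up when let go. From about 0.006 m its latch tooth, which stands in the bay just in front of the module, is below the bay floor and the module springs out at once; let up later, the tooth rises under the module
- key_top (a point): middle of the top of the red key cap, 30 mm (along the slope) x 26 mm (across); stands 12 mm above the deck when up, 2 mm when down; moves with the key. Its centre is 37 mm down the slope from the docked module's front face. Axes: x up the slope, y left, z square to the deck
- bay_abreast (a point): point on the bay floor, on its centre line, straight beside the key: 62 mm left of the key's centre, 8 mm below the deck. A finger over this point, level with a finger on the pressed key, hangs about 10 mm above the bay floor and stops the module about 25 mm out. Axes as calibrator
- module_centre (a point): blue plug-in module, loose, about 0.2 kg, 52 mm along the bay x 40 mm wide, blue body 22 mm high (14 mm above the deck), grey top 8 mm higher, brass port. Point: centre of the blue body, 26 mm behind its front face, 11 mm above the bay floor. A spring plate behind pushes it down the bay: 5.5 N docked, 3.3 N 42 mm out. Axes: x up the slope, y left, z square to the deck
- dw_tester_2: dead-weight tester, fixed, cast plate on legs 0.28 x 0.37 m with levers and weights standing on it, up to 0.27 m high; between the calibrator and the robot's left side: pass over it or round its front. A like tester stands close to the right of the calibrator. Origin on the bench under it
- gauge_1: round pressure gauge lying on its back, black case 86 mm across, 40 mm high, brass stem; bystander, origin under it on the bench
- gauge_2: smaller round pressure gauge lying on its back, case 74 mm across, 40 mm high, brass stem; bystander, origin under it on the bench
- adaptor_1: brass hexagon adaptor standing on end, 31 mm across, 40 mm high; bystander, origin under it on the bench
- adaptor_2: steel hexagon adaptor standing on end, 25 mm across, 36 mm high; bystander, origin under it on the bench
- adaptor_3: steel hexagon adaptor standing on end, 27 mm across, 38 mm high; bystander, origin under it on the bench
- oil_bottle: white dropper bottle with red tip, 46 mm across, 119 mm high; bystander, origin under it on the bench
- ring_gauge: steel ring gauge lying flat, 54 mm across, 18 mm high; bystander, origin under it on the bench
Mind the look-alikes: they are no part of the job. Leave any green or turquoise look-alike of the part that bears module_centre alone.

How it is judged:
By the outcome, as a careful person would: the job done as asked, in the order asked, and still so for the second after the job is handed in, while the arm keeps its last pose, push and grip.
It also fails if it takes over 48 s, if anything falls off the work surface, if the arm or the gripper's body presses on something with over 40 N, if the wrist force passes 120 N, or if a joint passes its speed limit or range.

## Robot

A 6-joint arm with a two-finger parallel gripper is mounted at the origin on a cart in front of the work surface, level with it; the furniture and walls round the work are solid. World frame = base frame: x ahead of the robot, y to its left, z up, the work surface at z = 0. Lengths are in mm, angles in degrees, forces in N, time in s.
With the tool pointing down it reaches from about 275 to 725 mm from the base axis. Payload 15.9 kg.
Tool frame: the origin (TCP) lies midway between the tips of the shut fingers; the grasp point (between the pads) lies 19 mm behind it (arm.grip_depth is the distance from the TCP to the grasp point, in mm); z points along the fingers, y is the line along which they close (so a half turn about z gives the same grasp; the last joint's range is limited). The gripper opens to 85 mm and grips with 20 to 120 N. Pads are 22 mm wide; open, the fingers measure 114 mm over their backs; the gripper's body (76 mm by 85 mm) begins 54 mm behind the grasp point. The pads swing forward as they close: fully open they stand 13 mm farther back than shut.
Start: joints at [63.197, 12.198, -1.971, 75.831, 0, 90], TCP at [225.454, 446.269, 231.306] pointing down, gripper open.
Joint ranges: [-170.91, 170.91], [-42.67, 98.43], [-65.05, 77.54], [-120.47, 116.71], [-90, 82.35], [-180, 180]. Speed limits (degrees/s): [108.29, 108.29, 136.94, 147.25, 180, 180].

## Interface

Orientations are given as [roll, pitch, yaw] about the fixed x, y, z axes, in that order (R = Rz(yaw) Ry(pitch) Rx(roll)).
In Python, from plant import read_state, imaging, order, finder, arm gives the robot as it stands.
- The arm moves only by the shell command python3 -m pendant 'ROWS' [FORCE]. ROWS is JSON, a list of rows, each an object of numbers: "x", "y", "z": the shift along the tool's x, y, z in mm; "rx", "ry", "rz": the turn, a rotation vector about the tool's x, y, z in degrees; "hand": the opening, from 0 (shut) to 1 (fully open). In form: [{"x": .., "y": .., "z": .., "rx": .., "ry": .., "rz": .., "hand": ..}, ...]. A call has 1 to 10 rows; each row shifts and turns the commanded pose from where the row before left it, along the tool's axes as they then stand; what a row does not reach is not made up. A row lasts 1/12 s, in which the tool goes at most 41.7 mm and 7.16 degrees, less where a joint would pass 70% of its speed; a pose out of reach is approached as far as the arm can. A call is refused whole if a number of a shift passes 41.7 or a number of a turn 7.16, either way. A call with a gripper value outside its range is refused whole. The fingers move at their own pace and stop on an object; FORCE is the grip in N (left out, the last holds). Time passes only in rows, so rows that do not move let the fingers close. It gives the time, the measured TCP pose, the force, the opening and the grip force at its end, in the units of the state.
- read_state(): the state, without advancing time (a new reading comes with each control period).
- imaging.capture(name): name is "side" or "top" or "wrist"; returns a dict with "img" (420x560x3 uint8, red, green, blue), "depth" (420x560 float32, mm along the optical axis (not along the pixel's ray), 0 where there is no reading), "intrinsics" (3x3 intrinsics, pixels), "k1" (the pictures are not rectified: a ray, as slopes to the right and down, at radius r is drawn at 1 + k1 r^2 times it, then the intrinsics apply), "position" and "rotation" of the camera in the world. Camera axes: x right, y down, z forward; pixel columns grow to the right and rows downward; lengths in mm; the calibration is good to about 2 mm. A picture is of the moment at which its call begins.
- order.job_done(): hands the job in; it is judged then, once.
Trained networks look in a picture, given as the dict that the camera call returned (one of the last four; its "shot" number tells which), for a name from the list of things; names that differ only in an ending like _2 or _b are one class to them, and where a whole thing is asked for, a point or a joint stands for the part that bears it (a point fixed in the world has none). Each returns a list of dicts, best first, with "confidence" (0 to 1); they miss things now and then, are a little off and sometimes report something else, mostly with a low value. They report only what shows in the picture. A call takes as long as a camera call. They do not tell look-alikes from the thing itself.
- finder.spot_in(target, picture): "bbox" ([left, top, right, bottom] in pixels, round what is visible of it).
- finder.mark_of(target, picture): "location" ([row, column] in pixels: a listed point, or the origin of a listed thing).
The state is a dict: "time": time; "joint_positions": joint angles; "qvel": joint speeds; "joint_efforts": joint torques, N m; "tool_pos": TCP position; "ee_rot": TCP orientation; "wrist_force": force on the tool from outside, world axes, zero at the start; "torque": the same for the moment, N m; "gripper_width": finger opening in mm; "finger_force": force on a finger pad.
Only numpy, scipy, OpenCV 4.12 (cv2) and the standard library are available. Lean on these libraries where they do the work, as an engineer would, in place of code of your own. Each camera call takes 0.05 s, during which the arm holds its last target. There are 200 camera calls.

## Working session

There is one attempt and no reset: what is moved stays moved. The work goes in short steps, Python scripts to look and compute and a shell command to move; the robot and the scene stay as the last step left them, time stands still between calls to the robot, and variables do not carry over. Pictures are saved under pics/ and viewed, at most 10 in all, crops included, and the job is handed in when it is done.

```bash
ls; mkdir -p pics
cat > h.py <<'E'
import numpy as np, cv2
from plant import read_state, imaging, order, finder, arm
from scipy.spatial.transform import Rotation as Ro
def ray(p,rc):
    K=np.array(p["intrinsics"]);u=np.array([(rc[1]-K[0,2])/K[0,0],(rc[0]-K[1,2])/K[1,1]])
    s=u.copy()
    for _ in range(20): s=u/(1+p["k1"]*(s@s))
    return np.array([s[0],s[1],1.])
def world(p,rc,d=None):
    r,c=int(round(rc[0])),int(round(rc[1]))
    if d is None:
        w=p["depth"][max(r-1,0):r+2,max(c-1,0):c+2];w=w[w>0];d=np.median(w) if len(w) else np.nan
    return np.array(p["position"])+np.array(p["rotation"])@(ray(p,rc)*d)
def save(p,n): cv2.imwrite("pics/"+n,p["img"][:,:,::-1])
E
python3 - <<'E'
from h import *
np.set_printoptions(precision=1,suppress=True)
print(read_state())
for n in("top","side"):
    p=imaging.capture(n);save(p,n+"0.png");print(n,p["position"])
    for t in("calibrator","guard_rib","key_top","bay_abreast","module_centre"):
        for m in finder.mark_of(t,p)[:3]: print(t,round(m["confidence"],2),np.round(m["location"]),world(p,m["location"]))
E
```

```text
pics
{'time': 0.0, 'joint_positions': array([63.2, 12.2, -2. , 75.8,  0. , 90. ]), 'qvel': array([-0. , -0.1, -0.1,  0. , -0. , -0.1]), 'joint_efforts': array([ -0. , -68.6,  48.7,   0. ,  -0. ,   0. ]), 'tool_pos': array([225.3, 446. , 230.8]), 'ee_rot': array([-179.9,   -0. ,  153.2]), 'wrist_force': array([ 0.2, -0.1, -1.1]), 'torque': array([ 0., -0.,  0.]), 'finger_force': 0.0, 'gripper_width': 85.58882678221576}
top [ 313.6  -60.  1255.4]
calibrator 0.72 [207. 357.] [-143579.8 -143953.4 -142638. ]
guard_rib 0.64 [226. 372.] [-148207.  -148580.6 -147265.2]
guard_rib 0.56 [218. 378.] [-149735.8 -150109.4 -148794. ]
key_top 0.45 [224. 374.] [-148463.5 -148837.1 -147521.7]
bay_abreast 0.94 [214. 349.] [-140169.1 -140542.7 -139227.3]
module_centre 0.8 [195. 355.] [-139017.2 -139390.9 -138075.5]
module_centre 0.61 [264. 398.] [-158454.2 -158827.8 -157512.4]
module_centre 0.55 [135. 197.] [-73270.9 -73644.5 -72329.1]
side [393.3 838.2 796.5]
calibrator 0.59 [185. 275.] [-188623.6 -188178.8 -188220.5]
key_top 0.43 [167. 290.] [-235656.3 -235211.4 -235253.1]
key_top 0.35 [263. 205.] [-162468.8 -162024.  -162065.7]
bay_abreast 0.78 [179. 284.] [-185942.3 -185497.5 -185539.2]
module_centre 0.65 [274. 169.] [-139207.5 -138762.7 -138804.3]
module_centre 0.61 [163. 322.] [-257699.4 -257254.6 -257296.3]
module_centre 0.6 [170. 265.] [-218277.3 -217832.5 -217874.1]
```

```bash
sed -i 's/np.array(p\["rotation"\])@/rot(p)@/' h.py
cat >> h.py <<'E'
def rot(p):
    R=np.array(p["rotation"]); return R if R.shape==(3,3) else Ro.from_euler("xyz",R,degrees=True).as_matrix()
E
python3 - <<'E'
from h import *
np.set_printoptions(precision=1,suppress=True)
for n in("top","side"):
    p=imaging.capture(n);print(n,p["rotation"],p["intrinsics"])
    for t in("calibrator","guard_rib","key_top","bay_abreast","module_centre"):
        for m in finder.mark_of(t,p)[:3]: print(t,round(m["confidence"],2),np.round(m["location"]),world(p,m["location"]))
E
```

```text
top [-169.1   -0.1  -88.3] [[467.2   0.  281.5]
 [  0.  467.2 213.9]
 [  0.    0.    1. ]]
calibrator 0.91 [207. 357.] [ 574.1 -256.    38.7]
guard_rib 0.75 [220. 378.] [ 536.7 -309.1   56.5]
guard_rib 0.52 [295. 320.] [ 339.3 -161.3   34.4]
key_top 0.62 [223. 374.] [ 528.3 -297.4   55.4]
bay_abreast 0.87 [218. 347.] [ 544.8 -231.6   30.1]
module_centre 0.8 [263. 396.] [ 425.8 -359.5   41. ]
module_centre 0.79 [196. 356.] [ 596.6 -249.    71.4]
module_centre 0.63 [134. 197.] [765.6 184.3  38.8]
side [-129.3    0.1 -170.1] [[421.5   0.  272. ]
 [  0.  421.5 211. ]
 [  0.    0.    1. ]]
calibrator 0.71 [184. 275.] [537.  -25.3 168.3]
calibrator 0.61 [156. 283.] [ 577.1 -429.7   -0.4]
guard_rib 0.63 [336. 318.] [387.5 303.   18.9]
guard_rib 0.44 [159. 285.] [516.1 -50.2 229.7]
key_top 0.51 [166. 287.] [ 543.2 -285.    53.4]
key_top 0.48 [167. 354.] [ 328.6 -380.5   12.6]
bay_abreast 0.58 [179. 282.] [520.7 -31.8 180.7]
module_centre 0.67 [170. 263.] [ 609.4 -227.6   69.9]
module_centre 0.58 [165. 321.] [ 437.7 -343.6   32.4]
```

View pics/top0.png

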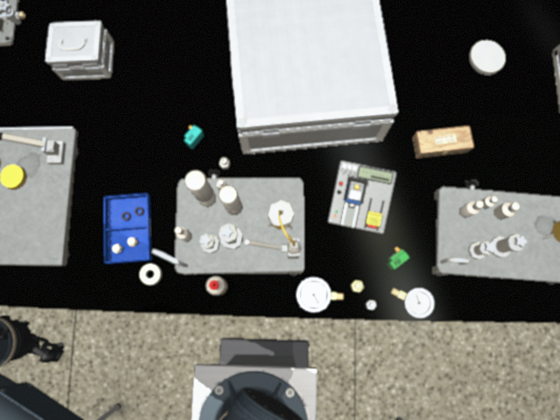

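View pics/side0.png

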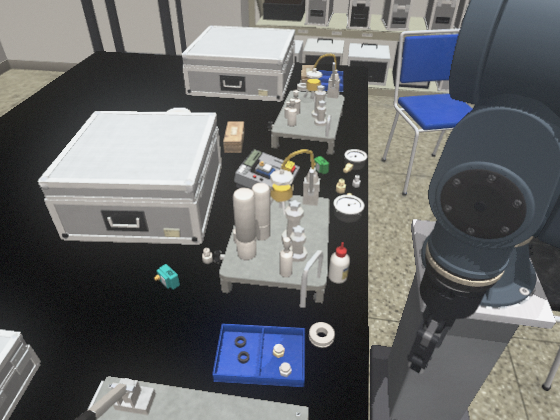

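Module candidates in the top picture are blue (355,195) in the calibrator, turquoise (193,135) and green (398,258). Only the blue one sits in the sloping calibrator beside the yellow guard and the red key, so that is the one meant. I'll confirm it with a wrist close-up once the arm is over it.

```bash
cat >> h.py <<'E'
import json
def plan(P,E,n,start=None,hand=None):
    "print n rows taking the tool straight from start (or measured) to pos P, rpy E"
    s=read_state();p0,e0=start or (s["tool_pos"],s["ee_rot"])
    R0=Ro.from_euler("xyz",e0,degrees=True);R1=Ro.from_euler("xyz",E,degrees=True)
    v=(R0.inv()*R1).as_rotvec(degrees=True);dp=(np.array(P)-p0)/n;rows=[]
    for k in range(n):
        a=R0*Ro.from_rotvec(v*k/n,degrees=True);d=a.inv().apply(dp);w=v/n
        r={q:round(float(x),1) for q,x in zip(("x","y","z","rx","ry","rz"),[*d,*w]) if abs(x)>.05}
        if hand is not None:r["hand"]=hand
        rows.append(r)
    for i in range(0,n,10): print(json.dumps(rows[i:i+10]))
E
python3 - <<'E'
from h import *
s=read_state();a=s["tool_pos"]+[0,0,105]
E=[180,0,-10]
# tool z along -normal
Rc=Ro.from_euler("zy",[-10,0],degrees=True)
plan(a,s["ee_rot"],3)
plan([480,-275,330],[-180,0,-10],28,start=(a,s["ee_rot"]))
E
```

```text
[{"z": -35.0}, {"z": -35.0}, {"z": -35.0}]
[{"x": -19.7, "y": -18.9, "z": 0.2, "rz": 5.8}, {"x": -21.5, "y": -16.8, "z": 0.2, "rz": 5.8}, {"x": -23.1, "y": -14.5, "z": 0.2, "rz": 5.8}, {"x": -24.5, "y": -12.1, "z": 0.2, "rz": 5.8}, {"x": -25.6, "y": -9.5, "z": 0.2, "rz": 5.8}, {"x": -26.4, "y": -6.9, "z": 0.2, "rz": 5.8}, {"x": -27.0, "y": -4.2, "z": 0.2, "rz": 5.8}, {"x": -27.3, "y": -1.4, "z": 0.2, "rz": 5.8}, {"x": -27.3, "y": 1.4, "z": 0.2, "rz": 5.8}, {"x": -27.0, "y": 4.1, "z": 0.2, "rz": 5.8}]
[{"x": -26.4, "y": 6.9, "z": 0.2, "rz": 5.8}, {"x": -25.6, "y": 9.5, "z": 0.2, "rz": 5.8}, {"x": -24.5, "y": 12.1, "z": 0.2, "rz": 5.8}, {"x": -23.2, "y": 14.5, "z": 0.2, "rz": 5.8}, {"x": -21.6, "y": 16.8, "z": 0.2, "rz": 5.8}, {"x": -19.8, "y": 18.9, "z": 0.2, "rz": 5.8}, {"x": -17.7, "y": 20.8, "z": 0.2, "rz": 5.8}, {"x": -15.5, "y": 22.5, "z": 0.2, "rz": 5.8}, {"x": -13.2, "y": 23.9, "z": 0.2, "rz": 5.8}, {"x": -10.7, "y": 25.1, "z": 0.2, "rz": 5.8}]
[{"x": -8.1, "y": 26.1, "z": 0.2, "rz": 5.8}, {"x": -5.4, "y": 26.8, "z": 0.2, "rz": 5.8}, {"x": -2.6, "y": 27.2, "z": 0.2, "rz": 5.8}, {"x": 0.1, "y": 27.3, "z": 0.2, "rz": 5.8}, {"x": 2.9, "y": 27.2, "z": 0.2, "rz": 5.8}, {"x": 5.7, "y": 26.7, "z": 0.2, "rz": 5.8}, {"x": 8.3, "y": 26.0, "z": 0.2, "rz": 5.8}, {"x": 10.9, "y": 25.0, "z": 0.2, "rz": 5.8}]
```

```bash
python3 -m pendant '[{"z":-35},{"z":-35},{"z":-35}]'
python3 -m pendant '[{"x":-19.7,"y":-18.9,"rz":5.8},{"x":-21.5,"y":-16.8,"rz":5.8},{"x":-23.1,"y":-14.5,"rz":5.8},{"x":-24.5,"y":-12.1,"rz":5.8},{"x":-25.6,"y":-9.5,"rz":5.8},{"x":-26.4,"y":-6.9,"rz":5.8},{"x":-27,"y":-4.2,"rz":5.8},{"x":-27.3,"y":-1.4,"rz":5.8},{"x":-27.3,"y":1.4,"rz":5.8},{"x":-27,"y":4.1,"rz":5.8}]'
python3 -m pendant '[{"x":-26.4,"y":6.9,"rz":5.8},{"x":-25.6,"y":9.5,"rz":5.8},{"x":-24.5,"y":12.1,"rz":5.8},{"x":-23.2,"y":14.5,"rz":5.8},{"x":-21.6,"y":16.8,"rz":5.8},{"x":-19.8,"y":18.9,"rz":5.8},{"x":-17.7,"y":20.8,"rz":5.8},{"x":-15.5,"y":22.5,"rz":5.8},{"x":-13.2,"y":23.9,"rz":5.8},{"x":-10.7,"y":25.1,"rz":5.8}]'
python3 -m pendant '[{"x":-8.1,"y":26.1,"rz":5.8},{"x":-5.4,"y":26.8,"rz":5.8},{"x":-2.6,"y":27.2,"rz":5.8},{"x":0,"y":27.3,"rz":5.8},{"x":2.9,"y":27.2,"rz":5.8},{"x":5.7,"y":26.7,"rz":5.8},{"x":8.3,"y":26,"rz":5.8},{"x":10.9,"y":25,"rz":5.8}]'
python3 - <<'E'
from h import *
np.set_printoptions(precision=1,suppress=True)
s=read_state();print(s["joint_positions"],s["tool_pos"],s["ee_rot"])
p=imaging.capture("wrist");save(p,"w1.png");print(p["position"])
for t in("calibrator","guard_rib","key_top","bay_abreast","module_centre"):
    for m in finder.mark_of(t,p)[:2]: print(t,round(m["confidence"],2),np.round(m["location"]),world(p,m["location"]))
E
```

```text
[63.2 12.2 -2.  75.8  0.  90. ] [225.4 446.3 231.3] [-180.    -0.   153.2]
[155.2 482.6 373.8]invalid input at $[0]: expected keys x, y, z, rx, ry, rz, hand
invalid input at $[0]: expected keys x, y, z, rx, ry, rz, hand
invalid input at $[0]: expected keys x, y, z, rx, ry, rz, hand
invalid input at $[0]: expected keys x, y, z, rx, ry, rz, hand
```

View pics/w1.png

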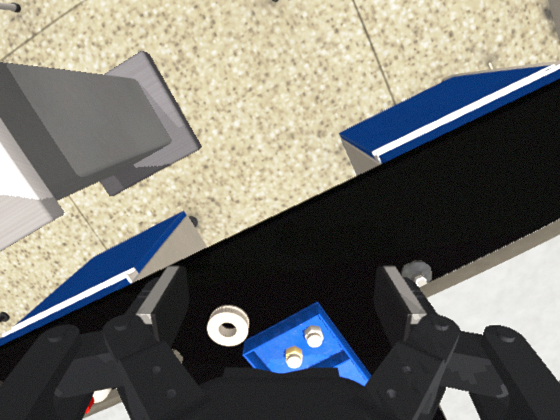

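The moves were refused because every row needs all seven keys, so the picture shows only the start view. I'll retype the rows in full.

```bash
python3 -m pendant '[{"x":0,"y":0,"z":-35,"rx":0,"ry":0,"rz":0,"hand":1},{"x":0,"y":0,"z":-35,"rx":0,"ry":0,"rz":0,"hand":1},{"x":0,"y":0,"z":-35,"rx":0,"ry":0,"rz":0,"hand":1}]' && 
python3 -m pendant '[{"x":-19.7,"y":-18.9,"z":0,"rx":0,"ry":0,"rz":5.8,"hand":1},{"x":-21.5,"y":-16.8,"z":0,"rx":0,"ry":0,"rz":5.8,"hand":1},{"x":-23.1,"y":-14.5,"z":0,"rx":0,"ry":0,"rz":5.8,"hand":1},{"x":-24.5,"y":-12.1,"z":0,"rx":0,"ry":0,"rz":5.8,"hand":1},{"x":-25.6,"y":-9.5,"z":0,"rx":0,"ry":0,"rz":5.8,"hand":1},{"x":-26.4,"y":-6.9,"z":0,"rx":0,"ry":0,"rz":5.8,"hand":1},{"x":-27,"y":-4.2,"z":0,"rx":0,"ry":0,"rz":5.8,"hand":1},{"x":-27.3,"y":-1.4,"z":0,"rx":0,"ry":0,"rz":5.8,"hand":1},{"x":-27.3,"y":1.4,"z":0,"rx":0,"ry":0,"rz":5.8,"hand":1},{"x":-27,"y":4.1,"z":0,"rx":0,"ry":0,"rz":5.8,"hand":1}]' &&
python3 -m pendant '[{"x":-26.4,"y":6.9,"z":0,"rx":0,"ry":0,"rz":5.8,"hand":1},{"x":-25.6,"y":9.5,"z":0,"rx":0,"ry":0,"rz":5.8,"hand":1},{"x":-24.5,"y":12.1,"z":0,"rx":0,"ry":0,"rz":5.8,"hand":1},{"x":-23.2,"y":14.5,"z":0,"rx":0,"ry":0,"rz":5.8,"hand":1},{"x":-21.6,"y":16.8,"z":0,"rx":0,"ry":0,"rz":5.8,"hand":1},{"x":-19.8,"y":18.9,"z":0,"rx":0,"ry":0,"rz":5.8,"hand":1},{"x":-17.7,"y":20.8,"z":0,"rx":0,"ry":0,"rz":5.8,"hand":1},{"x":-15.5,"y":22.5,"z":0,"rx":0,"ry":0,"rz":5.8,"hand":1},{"x":-13.2,"y":23.9,"z":0,"rx":0,"ry":0,"rz":5.8,"hand":1},{"x":-10.7,"y":25.1,"z":0,"rx":0,"ry":0,"rz":5.8,"hand":1}]' &&
python3 -m pendant '[{"x":-8.1,"y":26.1,"z":0,"rx":0,"ry":0,"rz":5.8,"hand":1},{"x":-5.4,"y":26.8,"z":0,"rx":0,"ry":0,"rz":5.8,"hand":1},{"x":-2.6,"y":27.2,"z":0,"rx":0,"ry":0,"rz":5.8,"hand":1},{"x":0,"y":27.3,"z":0,"rx":0,"ry":0,"rz":5.8,"hand":1},{"x":2.9,"y":27.2,"z":0,"rx":0,"ry":0,"rz":5.8,"hand":1},{"x":5.7,"y":26.7,"z":0,"rx":0,"ry":0,"rz":5.8,"hand":1},{"x":8.3,"y":26,"z":0,"rx":0,"ry":0,"rz":5.8,"hand":1},{"x":10.9,"y":25,"z":0,"rx":0,"ry":0,"rz":5.8,"hand":1}]'
cat > look.py <<'E'
from h import *
import sys
np.set_printoptions(precision=1,suppress=True)
s=read_state();print(s["time"],s["joint_positions"],s["tool_pos"],s["ee_rot"],s["wrist_force"],s["gripper_width"])
p=imaging.capture("wrist");save(p,sys.argv[1]);print(p["position"])
for t in("guard_rib","key_top","bay_abreast","module_centre"):
    for m in finder.mark_of(t,p)[:2]: print(t,round(m["confidence"],2),np.round(m["location"]),world(p,m["location"]))
E
python3 look.py w2.png
```

```text
time: 1.75
tool_pos: [225.1, 445.6, 337.5]
ee_rot: [-179.9, -0.0, 153.2]
wrist_force: [0.3, 1.8, 0.4]
gripper_width: 85.7
finger_force: 0.0
time: 2.58
tool_pos: [317.0, 187.7, 336.4]
ee_rot: [180.0, -0.0, 94.9]
wrist_force: [0.6, 0.7, -0.1]
gripper_width: 85.2
finger_force: 0.0
time: 3.42
tool_pos: [410.0, -69.5, 336.4]
ee_rot: [180.0, -0.0, 36.9]
wrist_force: [1.0, 0.3, -0.1]
gripper_width: 85.1
finger_force: 0.0
time: 4.08
tool_pos: [484.9, -274.7, 336.2]
ee_rot: [-180.0, -0.0, -9.5]
wrist_force: [0.6, -0.2, 0.3]
gripper_width: 85.4
finger_force: 0.0
4.0833 [-29.5  20.4  24.3  93.9   0.  160. ] [ 484.9 -274.7  336.2] [-180.    -0.    -9.5] [ 0.6 -0.2  0.3] 85.39161733202593
[ 563.6 -287.1  478.7]
guard_rib 0.9 [108. 292.] [ 552.3 -299.2   68.8]
guard_rib 0.69 [271.  74.] [452.4 -80.7 227.2]
key_top 0.73 [ 94. 262.] [ 574.8 -264.9   45. ]
key_top 0.52 [123. 292.] [ 534.  -296.3   56.5]
bay_abreast 0.97 [120. 245.] [ 545.9 -235.8   30.5]
bay_abreast 0.69 [124. 293.] [ 531.6 -298.    57.2]
module_centre 0.7 [ 75. 240.] [ 599.3 -244.9   72.5]
module_centre 0.69 [186. 351.] [ 435.2 -364.2   40.3]
```

View pics/w2.png

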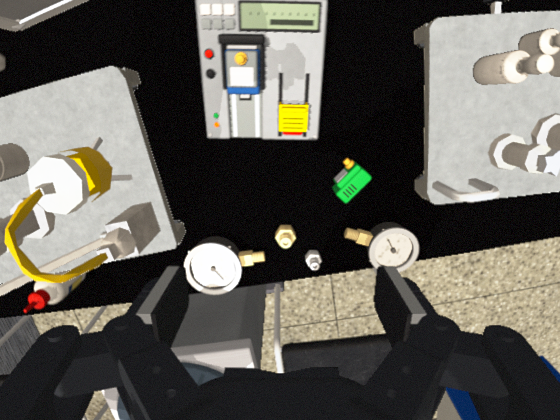

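The picture shows the blue module at (241,75), docked in the calibrator, with the yellow guard at (292,118), the key under it and the bay at (245,120). The green look-alike is at (350,180) on the bench, so the identity is confirmed. Next I'll tilt the tool to the deck and go closer.

Run:
```python
from h import *
Rc=Ro.from_euler("xyz",[0,-12,-9.5],degrees=True)
key=np.array([532,-297,50.])
plan(key+Rc.apply([-65,20,70]),[180,-12,-9.5],8,hand=1)
```

```text
[{"x": -3.4, "y": -0.5, "z": 28.9, "ry": 1.5, "hand": 1}, {"x": -4.2, "y": -0.5, "z": 28.8, "ry": 1.5, "hand": 1}, {"x": -4.9, "y": -0.5, "z": 28.7, "ry": 1.5, "hand": 1}, {"x": -5.7, "y": -0.5, "z": 28.5, "ry": 1.5, "hand": 1}, {"x": -6.4, "y": -0.5, "z": 28.4, "ry": 1.5, "hand": 1}, {"x": -7.2, "y": -0.5, "z": 28.2, "ry": 1.5, "hand": 1}, {"x": -7.9, "y": -0.5, "z": 28.0, "ry": 1.5, "hand": 1}, {"x": -8.6, "y": -0.5, "z": 27.8, "ry": 1.5, "hand": 1}]
```

```bash
python3 -m pendant '[{"x":-3.4,"y":-0.5,"z":28.9,"rx":0,"ry":1.5,"rz":0,"hand":1},{"x":-4.2,"y":-0.5,"z":28.8,"rx":0,"ry":1.5,"rz":0,"hand":1},{"x":-4.9,"y":-0.5,"z":28.7,"rx":0,"ry":1.5,"rz":0,"hand":1},{"x":-5.7,"y":-0.5,"z":28.5,"rx":0,"ry":1.5,"rz":0,"hand":1},{"x":-6.4,"y":-0.5,"z":28.4,"rx":0,"ry":1.5,"rz":0,"hand":1},{"x":-7.2,"y":-0.5,"z":28.2,"rx":0,"ry":1.5,"rz":0,"hand":1},{"x":-7.9,"y":-0.5,"z":28,"rx":0,"ry":1.5,"rz":0,"hand":1},{"x":-8.6,"y":-0.5,"z":27.8,"rx":0,"ry":1.5,"rz":0,"hand":1},{"x":0,"y":0,"z":0,"rx":0,"ry":0,"rz":0,"hand":0}]'
python3 look.py w3.png
```

```text
time: 5.08
tool_pos: [453.6, -261.3, 100.0]
ee_rot: [-179.8, -11.6, -9.1]
wrist_force: [-1.6, 0.0, -0.9]
gripper_width: 75.3
finger_force: 0.0
5.0833 [-32.8   9.7 -26.1  43.6   4.8 156.7] [ 453.6 -261.3  100. ] [-179.8  -11.6   -9.1] [-1.6  0.  -0.9] 75.34446722586775
[ 502.3 -268.9  255.5]
guard_rib 0.95 [ 77. 321.] [ 548.9 -298.3   69.8]
bay_abreast 0.56 [114. 224.] [ 545.5 -235.7   29.4]
bay_abreast 0.18 [ 79. 322.] [ 548.  -298.6   69.3]
module_centre 0.68 [242. 430.] [ 438.2 -360.7   40. ]
module_centre 0.59 [  3. 217.] [ 596.7 -248.6   72.6]
```

View pics/w3.png

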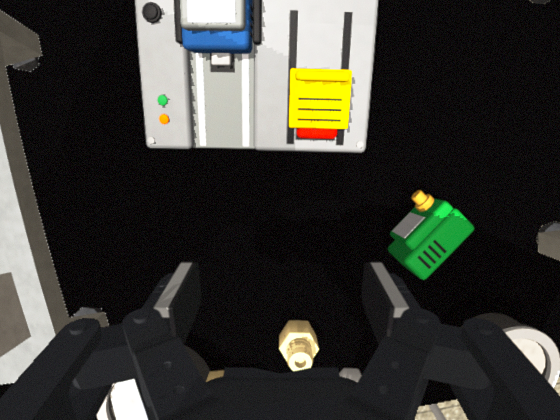

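The picture shows the guard's rib at (322,76), the guard at (320,98), a red key sliver at (317,134), the bay between columns 192 and 257, and the module front at row 50. I'll fit the deck frame from the depth.

```bash
cat > fit.py <<'E'
from h import *
np.set_printoptions(precision=1,suppress=True)
p=imaging.capture("wrist")
rr,cc=np.mgrid[0:170,120:400]
K=np.array(p["intrinsics"])
D=p["depth"][:170,120:400];im=p["img"][:170,120:400].astype(int)
u=np.stack([(cc-K[0,2])/K[0,0],(rr-K[1,2])/K[1,1]],-1);s=u.copy()
for _ in range(20): s=u/(1+p["k1"]*(s**2).sum(-1,keepdims=True))
W=(np.concatenate([s,np.ones_like(s[...,:1])],-1)*D[...,None])@rot(p).T+np.array(p["position"])
ok=(D>0)
g=ok&(cc>262)&(cc<284)&(rr>10)&(rr<140)|ok&(cc>356)&(cc<364)&(rr>10)&(rr<140)|ok&(cc>152)&(cc<180)&(rr>25)&(rr<140)
g&=(im.min(-1)>120)
P=W[g]
for _ in range(4):
    A=np.c_[P[:,:2],np.ones(len(P))];co=np.linalg.lstsq(A,P[:,2],rcond=None)[0];e=P[:,2]-A@co;P=P[abs(e)<max(1.,2*e.std())]
n=np.array([-co[0],-co[1],1]);n/=np.linalg.norm(n)
print("plane",co,"slope",np.degrees(np.arccos(n[2])),"yaw of uphill",np.degrees(np.arctan2(co[1],co[0])),len(P),e.std())
R,G,B=im[...,0],im[...,1],im[...,2]
h=W@n-co[2]*n[2]
deckm=ok&(abs(h)<3)&(im.min(-1)>90)
# front lip line: lowest row of deck pixels per column
L=[]
for c in range(30,240):
    r=np.where(deckm[:,c])[0]
    if len(r): L.append(W[r[-1],c])
L=np.array(L);
for _ in range(3):
    a=np.polyfit(L[:,1],L[:,0],1);e=L[:,0]-np.polyval(a,L[:,1]);L=L[abs(e)<max(1,2*e.std())]
print("lip yaw",np.degrees(np.arctan(-a[0])),len(L),e.std())
yel=ok&(R>150)&(G>130)&(B<90)
red=ok&(R>120)&(G<60)&(B<60)&(cc>280)
blu=ok&(B>110)&(R<70)&(G<110)
yaw=-9.5
Rc=Ro.from_euler("xyz",[0,-12,yaw],degrees=True)
q=lambda m:Rc.inv().apply(W[m])
o=Rc.inv().apply([532,-297,(np.array([532,-297,1])@co)])
for nm,m in(("yellow",yel),("red",red),("blue",blu)):
    if m.sum()>5: print(nm,m.sum(),"1/50/99% rel deck pt",np.percentile(q(m)-o,[1,50,99],axis=0))
y=q(yel)-o;hi=y[y[:,2]>24];print("rib",np.percentile(hi,[2,50,98],axis=0) if len(hi) else None)
l=Rc.inv().apply(L)-o;print("lip x",np.median(l,0), "deck y range",np.percentile(l,[1,99],axis=0))
print("o world",Rc.apply(o))
E
python3 fit.py
```

```text
plane [  0.2  -0.  -84.8] slope 11.988459381281992 yaw of uphill -10.293120134487001 5294 0.600456655248244
lip yaw -10.201665083881194 144 0.4204170950141878
yellow 3172 1/50/99% rel deck pt [[ -5.3 -16.7   1.4]
 [ 12.4   1.4  18.2]
 [ 27.9 100.4  28.8]]
red 315 1/50/99% rel deck pt [[-13.7 -13.1   0. ]
 [ -9.4   1.5  11.6]
 [ -6.8  13.2  13.3]]
blue 467 1/50/99% rel deck pt [[40.1 42.7 10.9]
 [44.8 53.7 13.2]
 [76.1 81.4 14.9]]
rib [[ 21.8 -13.3  26.1]
 [ 24.2   0.9  27.8]
 [ 26.5  14.8  29.3]]
lip x [-21.5  17.9  -1.3] deck y range [[-22.6 -31.8  -3. ]
 [-20.1 112.2   0.5]]
o world [ 532.  -297.    37.6]
```

```bash
cat >> h.py <<'E'
E0=[180,-12,-10.2];Rc=Ro.from_euler("xyz",[0,-12,-10.2],degrees=True)
KEY=np.array([532,-297,37.6])+Rc.apply([2,.5,0])   # deck point under key centre
def at(x,y,z): return KEY+Rc.apply([x,y,z])
def rel():
    s=read_state();print("t",s["time"],"rel",np.round(Rc.inv().apply(s["tool_pos"]-KEY),1),"rot",np.round(s["ee_rot"],1),"F",np.round(Rc.inv().apply(s["wrist_force"]),1),"w",round(s["gripper_width"],1))
E
python3 - <<'E'
from h import *
rel();plan(at(2,0,55),E0,4,hand=0);plan(at(2,0,21.5),E0,3,start=(at(2,0,55),E0),hand=0)
E
```

```text
t 5.3833 rel [-62.   17.5  84.2] rot [179.9 -12.2  -9.1] F [ 0.7  0.4 -0.3] w 30.7
[{"x": 15.9, "y": 4.7, "z": 7.3, "rz": 0.3, "hand": 0}, {"x": 15.9, "y": 4.6, "z": 7.3, "rz": 0.3, "hand": 0}, {"x": 16.0, "y": 4.5, "z": 7.3, "rz": 0.3, "hand": 0}, {"x": 16.0, "y": 4.5, "z": 7.3, "rz": 0.3, "hand": 0}]
[{"z": 11.2, "hand": 0}, {"z": 11.2, "hand": 0}, {"z": 11.2, "hand": 0}]
```

```bash
python3 -m pendant '[{"x":16,"y":4.7,"z":7.3,"rx":0,"ry":0,"rz":0.3,"hand":0},{"x":16,"y":4.6,"z":7.3,"rx":0,"ry":0,"rz":0.3,"hand":0},{"x":16,"y":4.5,"z":7.3,"rx":0,"ry":0,"rz":0.3,"hand":0},{"x":16,"y":4.5,"z":7.3,"rx":0,"ry":0,"rz":0.3,"hand":0},{"x":0,"y":0,"z":0,"rx":0,"ry":0,"rz":0,"hand":0},{"x":0,"y":0,"z":0,"rx":0,"ry":0,"rz":0,"hand":0}]'; python3 -c "
from h import *
rel();plan(at(2,0,21.5),E0,3,hand=0)"
```

```text
time: 5.88
tool_pos: [524.1, -294.8, 90.5]
ee_rot: [-179.8, -12.0, -10.4]
wrist_force: [-0.6, 0.4, -0.2]
gripper_width: -0.0
finger_force: 0.0
t 5.8833 rel [ 1.   0.2 53.5] rot [-179.8  -12.   -10.4] F [-0.6  0.3 -0.1] w -0.0
[{"x": 0.3, "y": 0.1, "z": 10.7, "rx": -0.1, "rz": -0.1, "hand": 0}, {"x": 0.3, "y": 0.1, "z": 10.7, "rx": -0.1, "rz": -0.1, "hand": 0}, {"x": 0.3, "y": 0.1, "z": 10.7, "rx": -0.1, "rz": -0.1, "hand": 0}]
```

```bash
python3 -m pendant '[{"x":0,"y":0,"z":10.7,"rx":0,"ry":0,"rz":0,"hand":0},{"x":0,"y":0,"z":10.7,"rx":0,"ry":0,"rz":0,"hand":0},{"x":0,"y":0,"z":10.5,"rx":0,"ry":0,"rz":0,"hand":0},{"x":0,"y":0,"z":0,"rx":0,"ry":0,"rz":0,"hand":0},{"x":0,"y":0,"z":0,"rx":0,"ry":0,"rz":0,"hand":0}]'; python3 -c "
from h import *
rel()"
python3 -m pendant '[{"x":5,"y":0,"z":0,"rx":0,"ry":0,"rz":0,"hand":0},{"x":5,"y":0,"z":0,"rx":0,"ry":0,"rz":0,"hand":0},{"x":4,"y":0,"z":0,"rx":0,"ry":0,"rz":0,"hand":0},{"x":4,"y":0,"z":0,"rx":0,"ry":0,"rz":0,"hand":0},{"x":4,"y":0,"z":0,"rx":0,"ry":0,"rz":0,"hand":0},{"x":4,"y":0,"z":0,"rx":0,"ry":0,"rz":0,"hand":0}]'; python3 -c "
from h import *
rel()"
```

```text
time: 6.3
tool_pos: [528.9, -295.1, 57.7]
ee_rot: [-179.7, -11.9, -10.4]
wrist_force: [-0.5, 0.5, 0.8]
gripper_width: 0.1
finger_force: 0.0
t 6.3 rel [-1.2  0.8 20.4] rot [-179.7  -11.9  -10.4] F [-0.4  0.4  0.8] w 0.1
time: 6.8
tool_pos: [555.1, -300.3, 64.3]
ee_rot: [-179.8, -12.0, -10.4]
wrist_force: [-1.1, -0.5, 0.5]
gripper_width: 0.0
finger_force: 0.7
t 6.8 rel [26.3  0.4 21.3] rot [-179.8  -12.   -10.4] F [-0.9 -0.7  0.7] w 0.0
```

```bash
python3 -m pendant '[{"x":4,"y":0,"z":0,"rx":0,"ry":0,"rz":0,"hand":0},{"x":4,"y":0,"z":0,"rx":0,"ry":0,"rz":0,"hand":0},{"x":3,"y":0,"z":0,"rx":0,"ry":0,"rz":0,"hand":0},{"x":2,"y":0,"z":0,"rx":0,"ry":0,"rz":0,"hand":0},{"x":0,"y":0,"z":0,"rx":0,"ry":0,"rz":0,"hand":0}]'; python3 -c "
from h import *
rel()"
python3 -m pendant '[{"x":1,"y":0,"z":0,"rx":0,"ry":0,"rz":0,"hand":0},{"x":1,"y":0,"z":0,"rx":0,"ry":0,"rz":0,"hand":0},{"x":0,"y":0,"z":0,"rx":0,"ry":0,"rz":0,"hand":0}]'; python3 -c "
from h import *
rel()"
```

```text
time: 7.22
tool_pos: [567.4, -302.4, 66.8]
ee_rot: [-179.7, -12.0, -10.4]
wrist_force: [-0.7, 0.9, -0.1]
gripper_width: 0.4
finger_force: 0.0
t 7.2167 rel [39.1  0.4 21.1] rot [-179.7  -12.   -10.4] F [-0.8  0.7  0. ] w 0.4
time: 7.47
tool_pos: [567.8, -302.5, 66.7]
ee_rot: [-179.7, -11.9, -10.5]
wrist_force: [-8.6, 1.9, 3.3]
gripper_width: 0.6
finger_force: 4.1
t 7.4667 rel [39.5  0.4 20.9] rot [-179.7  -11.9  -10.5] F [-7.9  0.4  5.1] w 0.6
```

```bash
python3 -m pendant '[{"x":-6,"y":0,"z":0,"rx":0,"ry":0,"rz":0,"hand":0},{"x":-4,"y":0,"z":-5,"rx":0,"ry":0,"rz":0.1,"hand":0},{"x":-10,"y":-8,"z":-15,"rx":0.1,"ry":0,"rz":-0.1,"hand":0.56},{"x":-10,"y":-12,"z":-15,"rx":0.1,"ry":0,"rz":-0.1,"hand":0.56},{"x":-10,"y":-11,"z":-5,"rx":0.1,"ry":0,"rz":-0.1,"hand":0.56},{"x":0,"y":0,"z":0,"rx":0,"ry":0,"rz":0,"hand":0.56},{"x":0,"y":0,"z":0,"rx":0,"ry":0,"rz":0,"hand":0.56},{"x":0,"y":0,"z":0,"rx":0,"ry":0,"rz":0,"hand":0.56}]'; python3 -c "
from h import *
rel();p=imaging.capture('wrist');save(p,'w4.png')
for m in finder.mark_of('key_top',p)[:2]: print(m,Rc.inv().apply(world(p,m['location'])-KEY))
for m in finder.mark_of('guard_rib',p)[:2]: print(m,Rc.inv().apply(world(p,m['location'])-KEY))
"
```

```text
time: 8.13
tool_pos: [528.1, -264.2, 98.5]
ee_rot: [-179.5, -12.0, -10.2]
wrist_force: [-0.0, -0.0, -0.0]
gripper_width: 47.3
finger_force: 0.0
t 8.1333 rel [ 1.3 31.1 61.5] rot [-179.5  -12.   -10.2] F [-0.  -0.1 -0. ] w 47.3
{'location': [230.0, 331.5], 'confidence': 0.78} [ 2.28908464  0.05226397 12.20700963]
{'location': [223.4, 234.4], 'confidence': 0.61} [-1.08866852 64.49213528 -7.60427261]
{'location': [153.5, 337.9], 'confidence': 0.76} [53.06079906  1.07671703 27.34113707]
```

View pics/w4.png

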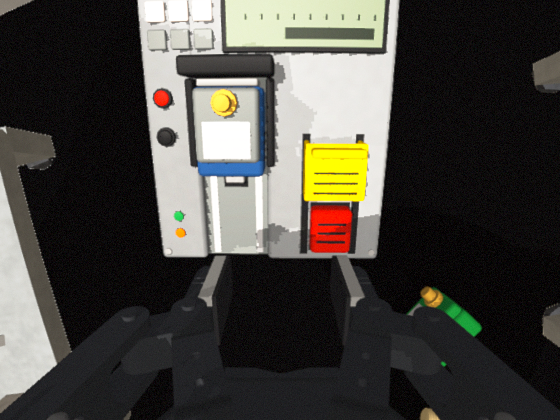

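The guard is fully back (rib row 147, 53 mm uphill of the key centre). The red key is free at (331,230), the module is still docked with its front at row 175, and the bay spans columns 212–265.

```bash
python3 - <<'E'
from h import *
np.set_printoptions(precision=1,suppress=True)
p=imaging.capture('wrist');im=p['img'].astype(int)
def ext(m,nm):
    q=np.array([Rc.inv().apply(world(p,rc)-KEY) for rc in np.argwhere(m)]);print(nm,len(q),np.nanpercentile(q,[2,50,98],axis=0))
rr,cc=np.mgrid[0:420,0:560]
ext((im[...,0]>110)&(im[...,1]<60)&(im[...,2]<60)&(cc>290)&(cc<370)&(rr>190)&(rr<260),"red")
ext((im[...,2]>110)&(im[...,0]<70)&(cc>180)&(cc<280)&(rr>150)&(rr<190),"blue")
rel()
E
python3 -m pendant '[{"x":-0.5,"y":0,"z":12,"rx":-0.2,"ry":0,"rz":0,"hand":0.56},{"x":0,"y":0,"z":12,"rx":-0.2,"ry":0,"rz":0,"hand":0.56},{"x":0,"y":0,"z":12,"rx":0,"ry":0,"rz":0,"hand":0.56},{"x":0,"y":0,"z":10,"rx":0,"ry":0,"rz":0,"hand":0.56},{"x":0,"y":0,"z":0,"rx":0,"ry":0,"rz":0,"hand":0.56},{"x":0,"y":0,"z":0,"rx":0,"ry":0,"rz":0,"hand":0.56}]'; python3 -c "
from h import *
rel()"
```

```text
red 1711 [[-12.5 -11.8   3.6]
 [  3.8   1.3  12. ]
 [ 15.4  13.   12.7]]
blue 850 [[37.6 43.5 12.1]
 [41.6 61.4 13.8]
 [45.7 80.6 14.5]]
t 8.3333 rel [ 1. 31. 61.] rot [-179.5  -12.   -10.2] F [ 0.4 -0.4 -0.2] w 47.8
time: 8.83
tool_pos: [536.6, -265.2, 52.6]
ee_rot: [-179.9, -11.9, -10.2]
wrist_force: [0.5, 0.2, -0.5]
gripper_width: 47.7
finger_force: 0.0
t 8.8333 rel [ 0.  31.6 14.9] rot [-179.9  -11.9  -10.2] F [ 0.4  0.3 -0.5] w 47.7
```

```bash
python3 -m pendant '[{"x":0.5,"y":0,"z":3,"rx":0,"ry":0,"rz":0,"hand":0.56},{"x":0,"y":0,"z":2.5,"rx":0,"ry":0,"rz":0,"hand":0.56},{"x":0,"y":0,"z":0,"rx":0,"ry":0,"rz":0,"hand":0.56}]'; python3 -c "
from h import *
rel()"
python3 -m pendant '[{"x":0,"y":0,"z":2,"rx":0,"ry":0,"rz":0,"hand":0.56},{"x":0,"y":0,"z":0,"rx":0,"ry":0,"rz":0,"hand":0.56}]'; python3 -c "
from h import *
rel()"
```

```text
time: 9.08
tool_pos: [538.6, -265.7, 47.9]
ee_rot: [-179.9, -12.0, -10.2]
wrist_force: [0.5, -1.0, -0.3]
gripper_width: 47.8
finger_force: 0.0
t 9.0833 rel [ 1.1 31.5  9.9] rot [-179.9  -12.   -10.2] F [ 0.6 -0.9 -0.4] w 47.8
time: 9.25
tool_pos: [539.0, -265.8, 46.2]
ee_rot: [-179.9, -12.0, -10.2]
wrist_force: [-2.6, 0.6, 5.9]
gripper_width: 48.2
finger_force: 2.9
t 9.25 rel [ 1.2 31.4  8.1] rot [-179.9  -12.   -10.2] F [-1.4  0.1  6.4] w 48.2
```

```bash
python3 -m pendant '[{"x":0,"y":0,"z":2.5,"rx":0,"ry":0,"rz":0,"hand":0.56},{"x":0,"y":0,"z":2.5,"rx":0,"ry":0,"rz":0,"hand":0.56},{"x":0,"y":0,"z":2,"rx":0,"ry":0,"rz":0,"hand":0.56},{"x":0,"y":0,"z":1.5,"rx":0,"ry":0,"rz":0,"hand":0.56},{"x":0,"y":0,"z":0,"rx":0,"ry":0,"rz":0,"hand":0.56}]'; python3 -c "
from h import *
rel()"
```

```text
time: 9.67
tool_pos: [540.5, -266.1, 37.9]
ee_rot: [-179.9, -12.0, -10.2]
wrist_force: [-4.3, 1.1, 4.8]
gripper_width: 47.7
finger_force: 5.6
t 9.6667 rel [ 0.8 31.4 -0.3] rot [-179.9  -12.   -10.2] F [-3.3  0.3  5.6] w 47.7
```

```bash
python3 -m pendant '[{"x":0,"y":0,"z":1,"rx":0,"ry":0,"rz":0,"hand":0.56},{"x":0,"y":0,"z":1,"rx":0,"ry":0,"rz":0,"hand":0.56},{"x":0,"y":0,"z":0,"rx":0,"ry":0,"rz":0,"hand":0.56}]'; python3 -c "
from h import *
rel()"
python3 -m pendant '[{"x":0,"y":0,"z":0.7,"rx":0,"ry":0,"rz":0,"hand":0.56},{"x":0,"y":0,"z":0,"rx":0,"ry":0,"rz":0,"hand":0.56},{"x":0,"y":0,"z":0,"rx":0,"ry":0,"rz":0,"hand":0.56}]'; python3 -c "
from h import *
rel();p=imaging.capture('wrist');save(p,'w5.png')"
```

```text
time: 9.92
tool_pos: [540.7, -266.3, 37.4]
ee_rot: [-179.9, -12.0, -10.2]
wrist_force: [-19.4, 8.0, 34.4]
gripper_width: 47.9
finger_force: 21.8
t 9.9167 rel [ 1.  31.3 -0.9] rot [-179.9  -12.   -10.2] F [-12.9   4.4  37.9] w 47.9
time: 10.17
tool_pos: [540.8, -266.4, 37.2]
ee_rot: [-180.0, -12.1, -10.2]
wrist_force: [-26.2, 11.2, 44.8]
gripper_width: 48.0
finger_force: 27.9
t 10.1667 rel [ 1.1 31.2 -1.1] rot [-180.   -12.1  -10.2] F [-17.8   6.4  49.6] w 48.0
```

View pics/w5.png

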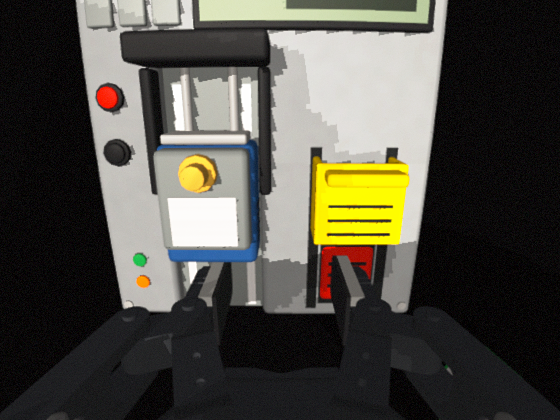

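The key is bottomed and the module front (row 258) rests against the left finger, about 25 mm out. The press is harder than needed, so I'll ease it a little while keeping the key down.

```bash
python3 -m pendant '[{"x":0,"y":0,"z":-0.7,"rx":0,"ry":0,"rz":0,"hand":0.56},{"x":0,"y":0,"z":-0.6,"rx":0,"ry":0,"rz":0,"hand":0.56},{"x":0,"y":0,"z":0,"rx":0,"ry":0,"rz":0,"hand":0.56},{"x":0,"y":0,"z":0,"rx":0,"ry":0,"rz":0,"hand":0.56},{"x":0,"y":0,"z":0,"rx":0,"ry":0,"rz":0,"hand":0.56}]'; python3 -c "
from h import *
np.set_printoptions(precision=1,suppress=True)
rel();p=imaging.capture('wrist');im=p['img'].astype(int);rr,cc=np.mgrid[0:420,0:560]
m=(im[...,2]>110)&(im[...,0]<70)&(cc>150)&(cc<265)&(rr>235)&(rr<270)
q=np.array([Rc.inv().apply(world(p,rc)-KEY) for rc in np.argwhere(m)]);print('module front',np.nanpercentile(q,[2,50,98],axis=0))
m=(im[...,0]>70)&(im[...,1]<40)&(cc>315)&(cc<375)&(rr>245)&(rr<305)
q=np.array([Rc.inv().apply(world(p,rc)-KEY) for rc in np.argwhere(m)]);print('key',np.nanpercentile(q,[2,50,98],axis=0))
"
```

```text
time: 10.63
tool_pos: [540.7, -266.2, 37.5]
ee_rot: [-179.9, -12.0, -10.2]
wrist_force: [-14.4, 6.5, 26.6]
gripper_width: 47.6
finger_force: 17.2
t 10.6333 rel [ 1.  31.3 -0.7] rot [-179.9  -12.   -10.2] F [-9.4  3.9 29.2] w 47.6
module front [[13.2 43.4 12.9]
 [16.6 60.2 14.2]
 [20.9 79.7 14.8]]
key [[-12.3 -11.6   0.8]
 [  8.4   4.9   1.8]
 [ 14.6  12.6   3.4]]
```

The key top is 1.8 mm above the deck, which is fully down. The module sits flat, stopped about 25 mm out, and the 29 N press is steady, so I'm handing in.

```bash
python3 -c "
from plant import order
print(order.job_done())"
```

```text
the job is handed in; nothing more can be done
None
```

The job is handed in at about 10.6 s: the guard is fully back, the key is held fully down with about 29 N, and the blue module rests against the other finger about 25 mm out, sitting flat in the bay.

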